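# Set the last glazed brick on the kiln shelf with a spacer stick

## Robot

A 7-joint arm with a two-finger parallel gripper is mounted at the origin on the work surface. World frame = base frame: x ahead of the robot, y to its left, z up, the work surface at z = 0. Lengths are in m, angles in rad, forces in N, time in s.
With the tool pointing down it reaches from about 0.425 to 1.025 m from the base axis. Payload 9.4 kg.
Tool frame: the origin (TCP) lies between the finger pads; the fingertips stand 11 mm ahead of it and the grasp point (between the pads) lies 8 mm behind it; z points along the fingers, x is the direction in which the jaws open and shut, and the axes are right-handed (so a half turn about z gives the same grasp; the last joint's range is limited). The gripper opens to 93 mm and grips with 3 to 60 N. Pads are 15 mm wide; open, the fingers measure 128 mm over their backs; the gripper's body (75 mm by 188 mm) begins 65 mm behind the grasp point.
Start: joints at [1.044, 0.599, -0.003, 1.599, 0.002, 0.943, -0.08], TCP at [0.315, -0.653, 0.23] pointing down, gripper open.
Joint ranges: [-2.57, 2.57], [-0.35, 1.97], [-1.29, 1.29], [0.11, 2.56], [-1.05, 4.19], [0.11, 1.86], [-2.63, 2.63]. Speed limits (rad/s): [2.22, 2.22, 3.01, 3.01, 3.14, 3.14, 3.14].

## Interface

Orientations are given as a unit quaternion [w, x, y, z].
In Python, from plant import bot gives the robot as it stands.
- The arm moves only by the tool arm_command, never from a script. Its argument "plan" is text: rows parted by semicolons, each of 7 numbers parted by spaces: the turn, a rotation vector about the tool's x, y, z in degrees, then the shift along the tool's x, y, z in cm, then the finger opening in cm, from 0 to 9.3. A call has 1 to 10 rows; each row shifts and turns the commanded pose from where the row before left it, along the tool's axes as they then stand; what a row does not reach is not made up. A row lasts 1/8 s, in which the tool goes at most 62.5 mm and 10.7 degrees, less where a joint would pass 70% of its speed; a pose out of reach is approached as far as the arm can. A call with a gripper value outside its range is refused whole. The fingers move at their own pace and stop on an object; the grip force is fixed at half the most. Time passes only in rows, so rows that do not move let the fingers close. It gives the time, the measured TCP pose, the force and the opening at its end, in the units of the state.
- bot.get_obs(): the state, without advancing time (a new reading comes with each control period).
- bot.snapshot(name): name is "scene" or "side" or "wrist"; returns the picture (420x560x3 uint8, red, green, blue); there is no depth.
- bot.calibration(name): a dict with "K" (3x3 intrinsics, pixels), "camera_from_world" (4x4, takes a point from world to camera coordinates); the wrist camera has in their place "mount" (4x4, takes a point from camera to tool coordinates, whose origin is the TCP and whose axes are the tool frame's). Camera axes: x right, y down, z forward; pixel columns grow to the right and rows downward; lengths in m; the calibration is good to about 2 mm. A picture is of the moment at which its call begins: read the wrist's pose just before it. calibration takes no time and is no camera call.
- bot.close_job(): hands the job in, once; it reports no verdict.
The state is a dict: "time": time; "joint_pos": joint angles; "joint_velocities": joint speeds; "effort": joint torques, N m; "tcp_pos": TCP position; "tcp_rot": TCP orientation; "wrist_force": force on the tool from outside, world axes, zero at the start; "wrist_torque": the same for the moment, N m; "width": finger opening in m.
Only numpy, scipy, OpenCV 4.12 (cv2) and the standard library are available. Lean on these libraries where they do the work, as an engineer would, in place of code of your own. Each camera call takes 0.05 s, during which the arm holds its last target. There are 200 camera calls.

## Task

Complete the row on the kiln shelf: take the square wooden spacer stick from the blue tray and lay it across the free end of the row, close up against the last brick that is already set there, and then lay the glazed brick from the ware board up against the stick, glazed face up, square and in line with the other two, and let go of it. Finally take the stick out again, because it would burn in the kiln, and lay it back in the tray, so that the new gap is as wide as the stick, just like the first gap. The raw glaze chips easily: the bricks must never touch one another or tip over, the two set bricks must stay where they are, and the posts, the bowl and the jar must not be disturbed.

Things in the scene. Friction and masses are not known exactly. Their poses are not given: they have to be found in the camera images.
- kiln_shelf: Kiln shelf: a buff ceramic slab with a white washed top, 250 (its x) x 500 (its y) x 20 mm thick, lying fixed on the bench. Origin at the centre of its underside; z up. The row of bricks runs along its y.
- set_brick_end: The last set brick of the row, the one the new brick goes next to: blue-green glazed brick 60 (its x) x 130 (its y) x 40 mm high, 0.6 kg, loose on the kiln shelf (a push of about 3 N or more slides it). Origin at the centre of its underside; x across the row, y along the row, z up. Its free end is the +y end: there the stick goes, then the new brick. The row lies about 40 mm from the shelf's centre line towards the shelf's -x edge.
- set_brick_far: The first brick of the row, the same size and colour and axes, loose, on the -y side of set_brick_end, in line with it with a gap of 15 mm.
- brick: The glazed brick to be laid: the same as the set ones, 60 (its x) x 130 (its y) x 40 mm high, about 0.6 kg, buff below and blue-green glaze on top, lying glazed face up on the ware board. Origin at the centre of its underside; y along its length, z up. It may be laid either way round.
- ware_board: Fixed dark brown wooden board 300 (its x) x 170 (its y) x 18 mm thick on the bench, that carries the brick at the start. Origin at the centre of its underside.
- tray: Fixed open blue tray, outside 110 (its x) x 200 (its y) x 22 mm high, walls and floor 5 mm thick. Origin at the centre of its underside; z up.
- stick: Square wooden spacer stick, 160 mm long (its y) and 15 x 15 mm thick, 30 g, loose in the tray at the start, its y roughly along the tray's y. Origin at the centre of its underside as it lies at the start, z up. One end is painted red (+y); any side and either end may be used. Laid across the row with one end about flush with the bricks' far side, its other end stands out some 95 mm towards the shelf's -x edge, past which it may overhang, and can be pinched there.
- stick_mid (a point): The centre of the stick; y along its length.
- post_a: Bystander: loose hollow square kiln post 38 x 38 x 75 mm high on the back (+x) edge of the kiln shelf. Origin at the centre of its underside.
- post_b: Bystander: the other kiln post, the same.
- bowl: Bystander: loose unglazed bowl, 80 mm across and 48 mm high, on the back part of the kiln shelf. Origin at the centre of its underside.
- glaze_jar: Bystander: loose glaze jar, 80 mm across and 85 mm high, on the bench. Origin at the centre of its underside.
Mind the look-alikes: they are no part of the job. Leave any pink or purple look-alike of the set_brick_end alone.

How it is judged:
By the outcome, as a careful person would: the job done as asked, in the order asked, and still so for the second after the job is handed in, with the robot touching nothing.
It also fails if it takes over 72 s, if anything falls off the work surface, if the arm or the gripper's body presses on something with over 40 N, if the wrist force passes 120 N, or if a joint passes its speed limit or range.

## Working session

There is one attempt and no reset: what is moved stays moved. The work goes in short steps, Python scripts to look and compute and a tool call to move; the robot and the scene stay as the last step left them, time stands still between calls to the robot, and variables do not carry over. Pictures are saved under pics/ and viewed, about 8 in all and at most 12, crops included, and the job is handed in when it is done.

Besides the shell and the picture viewer there is one more tool, called after "Call:" as name(argument=value, ...), one argument or row to a line, values as JSON. arm_command: Moves the arm, as the interface text tells. Its arguments: {"type":"object","properties":{"plan":{"type":"string"}},"required":["plan"]}

```bash
ls; mkdir -p pics; cat > h.py <<'E'
import numpy as np, cv2
from plant import bot
from scipy.spatial.transform import Rotation as R
def tool():
    o=bot.get_obs(); q=o["tcp_rot"]; T=np.eye(4); T[:3,:3]=R.from_quat([q[1],q[2],q[3],q[0]]).as_matrix(); T[:3,3]=o["tcp_pos"]; return T
def snap(n,f=None):
    c=bot.calibration(n); K=np.array(c["K"])
    W=tool()@np.array(c["mount"]) if n=="wrist" else np.linalg.inv(np.array(c["camera_from_world"]))
    im=np.array(bot.snapshot(n))
    if f: cv2.imwrite(f"pics/{f}.png",im[:,:,::-1])
    return im,K,W
def ray(uv,K,W,z):
    uv=np.atleast_2d(np.array(uv,float)); d=np.c_[uv,np.ones(len(uv))]@np.linalg.inv(K).T@W[:3,:3].T; o=W[:3,3]
    return o+d*((z-o[2])/d[:,2])[:,None]
def proj(p,K,W):
    p=np.atleast_2d(p); c=(p-W[:3,3])@W[:3,:3]; q=c@K.T; return q[:,:2]/q[:,2:]
E
python3 - <<'E'
from h import *
for n in("scene","side","wrist"):
    im,K,W=snap(n,n+"0"); print(n,K[0,0],np.round(W,3).tolist())
print(bot.get_obs())
a=[cv2.imread(f"pics/{n}0.png") for n in("scene","side")]
E
```

```text
pics
scene 438.256780404656 [[0.569, 0.711, -0.414, 1.1], [0.822, -0.495, 0.282, -0.441], [-0.005, -0.501, -0.866, 1.152], [0.0, 0.0, 0.0, 1.0]]
side 387.64078147763576 [[-0.951, -0.202, 0.235, 0.292], [-0.31, 0.638, -0.705, 0.717], [-0.008, -0.744, -0.669, 0.833], [0.0, 0.0, 0.0, 1.0]]
wrist 369.7461436471265 [[0.435, -0.863, -0.255, 0.386], [-0.9, -0.418, -0.122, -0.619], [-0.001, 0.283, -0.959, 0.384], [0.0, 0.0, 0.0, 1.0]]
{'time': 0.15, 'joint_pos': array([ 1.04428519,  0.59996702, -0.00250664,  1.59996636,  0.00178715,
        0.94288034, -0.07978831]), 'joint_velocities': array([ 0.00091666, -0.0012806 ,  0.00225614, -0.00264398,  0.00010962,
       -0.00040373, -0.00020698]), 'effort': array([ 3.58282858e-03, -7.65583849e+01,  1.49934545e+00, -2.52564687e+01,
       -5.22657763e-02,  1.48521003e-02,  5.87546992e-05]), 'tcp_pos': array([ 0.31504385, -0.65256894,  0.22893309]), 'tcp_rot': array([-2.68634184e-04,  8.47001745e-01, -5.31589759e-01, -5.47236531e-04]), 'wrist_force': array([-0.17479146, -1.13604209, -0.06051984]), 'wrist_torque': array([ 0.02402865,  0.0160889 , -0.01497806]), 'width': 0.09317730176180698}
```

View pics/scene0.png

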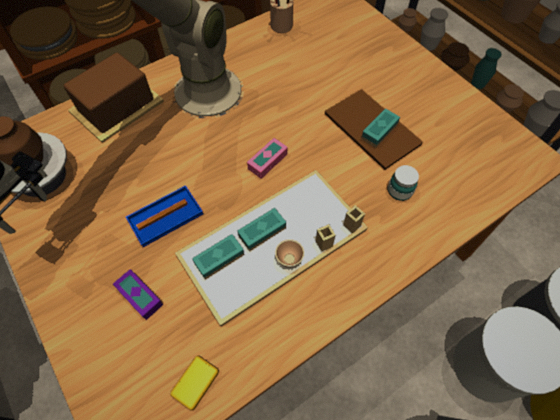

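View pics/side0.png

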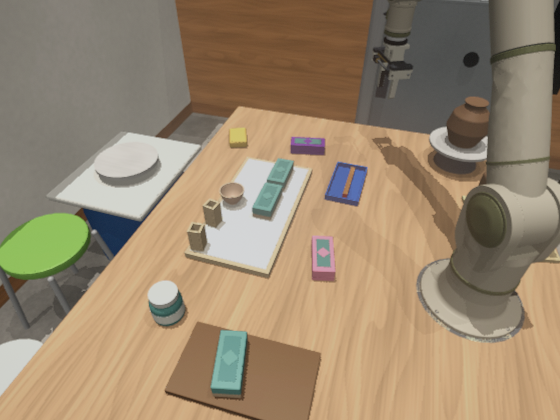

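The scene view shows the set bricks at about (218,255) and (263,229), the brick on the ware board at (381,125), and the stick in the tray at (165,215). The look-alikes (pink, purple, yellow) are well apart. The side view agrees.

```bash
cat >> h.py <<'E'
def blobs(im,lo,hi,amin=60):
    m=cv2.inRange(cv2.cvtColor(im,cv2.COLOR_RGB2HSV),lo,hi); m=cv2.morphologyEx(m,cv2.MORPH_CLOSE,np.ones((3,3)))
    cs,_=cv2.findContours(m,cv2.RETR_EXTERNAL,cv2.CHAIN_APPROX_NONE)
    return sorted([c[:,0,:] for c in cs if cv2.contourArea(c)>amin],key=lambda c:-len(c))
def rect(c,K,W,z):
    p=ray(c,K,W,z)[:,:2]; (x,y),(w,h),a=cv2.minAreaRect((p*1000).astype(np.float32))
    if w<h: w,h,a=h,w,a+90
    return np.round([x,y,w,h,(a+90)%180-90],1)  # mm; angle of the long axis vs world x
TEAL=((78,90,60),(95,255,255)); BLUE=((106,150,40),(125,255,255)); STICK=((3,130,60),(14,255,255)); WHITE=((0,0,150),(180,40,255)); BROWN=((0,60,15),(16,255,95))
E
python3 - <<'E'
from h import *
for n in("scene","side"):
    im,K,W=snap(n); hsv=cv2.cvtColor(im,cv2.COLOR_RGB2HSV)
    for u,v in ([(218,255),(381,125),(165,215),(150,228),(240,290),(350,140),(170,212)] if n=="scene" else [(268,200),(230,362),(349,180),(340,195),(240,240),(280,380)]): print((u,v),hsv[v,u],end=' ')
    print()
    for nm,r,z in(("teal",TEAL,.06),("blue",BLUE,.022),("white",WHITE,.02)):
        for c in blobs(im,*r)[:6]:
            print(n,nm,c.mean(0).round(),rect(c,K,W,z))
E
```

```text
(218, 255) [ 81 119 144] (381, 125) [ 81 124 134] (165, 215) [ 10 185  51] (150, 228) [108 246 145] (240, 290) [ 45   3 188] (350, 140) [ 15 158 191] (170, 212) [ 13 221  52] 
scene teal [217. 254.] [ 597.9 -305.   127.8   59.6  -89.4]
scene teal [261. 227.] [ 596.  -160.9  128.8   59.3  -89.2]
scene teal [381. 125.] [506.5 363.6 127.9  58.1 -75.8]
scene teal [142. 298.] [ 593.7 -529.1   42.8   32.6   13.4]
scene teal [129. 285.] [ 540.5 -540.3   41.5   33.2   13.4]
scene teal [261. 159.] [399.1 -32.6  39.9  29.1 -73.2]
scene blue [164. 216.] [ 381.7 -364.8  196.9  117.1   89. ]
scene white [274. 245.] [ 629.7 -147.8  475.8  226.2  -90. ]
scene white [525. 349.] [1233.7  197.7  210.3  184.6  -52.3]
scene white [ 51. 157.] [ -23.6 -562.5  214.9   78.4  -19.3]
scene white [556. 291.] [1184.8  391.   140.9   25.8  -52.3]
scene white [406. 175.] [682.5 320.5  69.3  68.1 -42.2]
(268, 200) [ 83  62 152] (230, 362) [ 83  65 180] (349, 180) [ 14 126 170] (340, 195) [112 124 169] (240, 240) [100   4 214] (280, 380) [ 14 109 147] 
side teal [167. 307.] [691.6 294.6  73.4  47.3  43.4]
side blue [111. 227.] [ 1.0375e+03  9.9000e+01  2.0510e+02  1.3540e+02 -1.0000e-01]
side white [255. 210.] [ 631.2 -156.7  491.5  229.4   89.9]
side white [138. 168.] [1121.6 -286.5  609.7  374.6  -89.9]
side white [531. 102.] [ -338.  -1285.3  1218.    125.3    79.3]
side white [527. 194.] [-177.5 -482.6  358.9  188.5  -87.4]
side white [534.  23.] [ -527.3 -2555.2  1107.2   128.3    80.5]
side white [461. 147.] [   9.8 -729.3  214.4  208.7   83.8]
```

```bash
python3 - <<'E'
from h import *
im,K,W=snap("scene"); hsv=cv2.cvtColor(im,cv2.COLOR_RGB2HSV)
tr=blobs(im,*BLUE)[0]; m=np.zeros(im.shape[:2],np.uint8); cv2.fillPoly(m,[cv2.convexHull(tr)],255); m=cv2.erode(m,np.ones((7,7)))
nb=((hsv[:,:,0]<30)|(hsv[:,:,0]>170)).astype(np.uint8)*255&m
cs,_=cv2.findContours(nb,0,1); c=max(cs,key=cv2.contourArea)[:,0]; print("stick",rect(c,K,W,.02))
ends=c[[c[:,0].argmin(),c[:,0].argmax()]]; print(ends,[hsv[int(v),int(u+d)] for (u,v),d in zip(ends,(3,-3))])
for n,p,z in(("bowl",(289,254),.06),("postA",(326,231),.095),("postB",(355,213),.095),("jar",(406,176),.085)): print(n,ray(p,K,W,z).round(3))
T=tool(); M=np.array(bot.calibration("wrist")["mount"]); print(M.round(3).tolist(), bot.calibration("wrist")["K"].tolist())
yaw=lambda T:np.degrees(np.arctan2(T[1,0],T[0,0])); print(T.round(3).tolist(),yaw(T))
E
```

```text
stick [ 373.5 -370.1  158.1   21.3   89.3]
[[136 225]
 [186 203]] [array([ 14, 212, 165], dtype=uint8), array([ 13, 210, 130], dtype=uint8)]
bowl [[ 0.709 -0.146  0.06 ]]
postA [[ 0.723 -0.034  0.095]]
postB [[0.725 0.066 0.095]]
jar [[0.71  0.273 0.085]]
[[1.0, 0.001, 0.001, 0.001], [-0.001, 0.959, 0.283, -0.078], [-0.0, -0.283, 0.959, -0.155], [0.0, 0.0, 0.0, 1.0]] [[369.7461436471265, 0.0, 276.66552017877143], [0.0, 369.7461436471265, 204.17525303937924], [0.0, 0.0, 1.0]]
[[0.435, -0.901, -0.0, 0.315], [-0.901, -0.435, 0.0, -0.653], [-0.0, 0.0, -1.0, 0.229], [0.0, 0.0, 0.0, 1.0]] -64.2269316963533
```

Call:
arm_command(
  plan="0 0 0 -4.28 -3.38 0 9.3;0 0 0 -4.28 -3.38 0 9.3;0 0 0 -4.28 -3.38 0 9.3;0 0 0 -4.28 -3.38 0 7;0 0 0 -4.28 -3.38 0 4.5;0 0 -10.7 0 0 0 4.5;0 0 -10.7 0 0 0 4.5;0 0 -10.7 0 0 0 4.5;0 0 -10.7 0 0 0 4.5;0 0 -10.7 0 0 0 4.5",
)

```text
time: 1.55
tcp_pos: [0.3744, -0.3867, 0.2297]
tcp_rot: [0.0, 0.996, -0.09, 0.0]
wrist_force: [-0.0, -0.2, 0.1]
width: 0.0451
```

Call:
arm_command(
  plan="0 0 -10.7 0 0 0 4.5;0 0 0 0 0 0 4.5;0 0 0 0 0 0 4.5",
)

```text
time: 1.92
tcp_pos: [0.3742, -0.3868, 0.2296]
tcp_rot: [0.0, 1.0, -0.002, 0.0]
wrist_force: [-0.2, 0.3, 0.1]
width: 0.0449
```

```bash
cat >> h.py <<'E'
def go(x,y,z,psi):
    T=tool(); yaw=np.degrees(np.arctan2(T[1,0],T[0,0])); d=T[:3,:3].T@(np.array([x,y,z])-T[:3,3])*100
    o=bot.get_obs(); print("t",round(o["time"],2),"tcp",T[:3,3].round(4),"yaw",yaw.round(2),"tilt",T[:3,2].round(4),"| shift cm",d.round(2),"turn z",round(-((psi-yaw+180)%360-180),2),"F",o["wrist_force"].round(2),"w",round(o["width"],4))
E
python3 - <<'E'
from h import *
go(.374,-.387,.12,0)
im,K,W=snap("wrist","w1"); hsv=cv2.cvtColor(im,cv2.COLOR_RGB2HSV)
print(proj([.374,-.29,.02],K,W),proj([.374,-.45,.02],K,W))
b=blobs(im,*BLUE); print([(len(c),c.mean(0).round(),rect(c,K,W,.022)) for c in b[:3]])
E
```

```text
t 1.93 tcp [ 0.3742 -0.3868  0.2296] yaw -0.28 tilt [ 0. -0. -1.] | shift cm [-0.02  0.02 10.96] turn z -0.28 F [-0.16  0.31  0.1 ] w 0.0449
[[276.31301573  74.04718386]] [[276.98300989 234.67319101]]
[(620, array([279., 144.]), array([ 376.4, -365.5,  199.2,  109. ,   89. ]))]
```

View pics/w1.png

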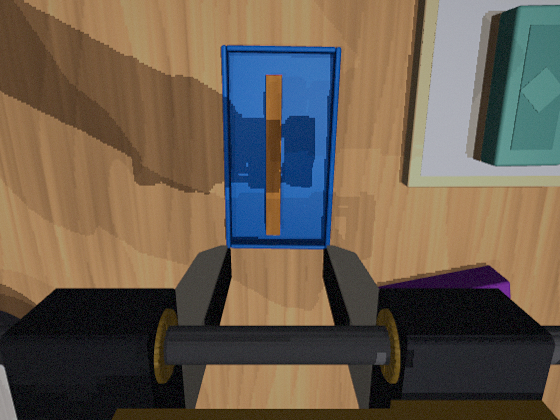

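The wrist view shows the tray at (280,145) and the stick from (273,75) to (273,235), nearly parallel to the tool's y.

```bash
python3 - <<'E'
from h import *
im,K,W=snap("wrist"); hsv=cv2.cvtColor(im,cv2.COLOR_RGB2HSV)
m=((hsv[:,:,0]<30)|(hsv[:,:,0]>170)).astype(np.uint8)*255; m[:52]=0;m[242:]=0;m[:,:236]=0;m[:,325:]=0
m=cv2.morphologyEx(m,cv2.MORPH_OPEN,np.ones((5,5)))
cs,_=cv2.findContours(m,0,1); c=max(cs,key=cv2.contourArea)[:,0]; r=rect(c,K,W,.02); print(r,c.min(0),c.max(0))
for v in (85,120,200,225):
    u=np.nonzero(m[v])[0]; print(v,u.min(),u.max(),ray([u.mean(),v],K,W,.02).round(4))
go(r[0]/1000,r[1]/1000-.017,.0195,r[4]-90 if r[4]>0 else r[4]+90)
E
```

```text
[ 370.5 -370.   158.5   14.3   89.3] [266  75] [281 234]
85 266 281 [[ 0.3713 -0.2997  0.02  ]]
120 266 280 [[ 0.3706 -0.3318  0.02  ]]
200 266 279 [[ 0.3696 -0.412   0.02  ]]
225 266 279 [[ 0.3694 -0.4391  0.02  ]]
t 2.02 tcp [ 0.3744 -0.3867  0.2296] yaw -0.18 tilt [-1.e-04 -1.e-04 -1.e+00] | shift cm [-0.39  0.03 21.01] turn z 0.52 F [-0.84  0.11  0.34] w 0.0447
```

Call:
arm_command(
  plan="0 0 0.7 -0.38 0.03 4 3.0;0 0 0 0 0 5 3.0;0 0 0 0 0 5 3.0;0 0 0 0 0 4 3.0;0 0 0 0 0 2 3.0;0 0 0 0 0 1 3.0;0 0 0 0 0 0 0.5;0 0 0 0 0 0 0.5;0 0 0 0 0 0 0.5;0 0 0 0 0 0 0.5",
)

```text
time: 3.28
tcp_pos: [0.3708, -0.3874, 0.0204]
tcp_rot: [0.0, 1.0, -0.007, 0.0]
wrist_force: [-0.2, 0.9, 6.6]
width: 0.015
```

```bash
python3 - <<'E'
from h import *
go(.3705,-.387,.15,-90)
E
```

```text
t 3.27 tcp [ 0.3708 -0.3874  0.0204] yaw -0.75 tilt [ 0.001 -0.001 -1.   ] | shift cm [ -0.02  -0.03 -12.96] turn z 89.25 F [-0.25  0.87  6.61] w 0.015
```

Call:
arm_command(
  plan="0 0 0 0 0 -1 0.5;0 0 0 0 0 -6 0.5;0 0 0 0 0 -6 0.5;0 0 0 2.58 -5.32 0 0.5;0 0 0 2.58 -5.32 0 0.5;0 0 0 2.58 -5.32 0 0.5;0 0 0 2.58 -5.32 0 0.5;0 0 0 2.58 -5.32 0 0.5;0 0 0 2.58 -5.32 0 0.5;0 0 9.9 0 0 0 0.5",
)

```text
time: 4.53
tcp_pos: [0.5314, -0.0646, 0.1503]
tcp_rot: [-0.001, 0.996, -0.091, 0.001]
wrist_force: [-0.9, -0.8, -0.9]
width: 0.0147
```

Call:
arm_command(
  plan="0 0 9.9 0 0 0 0.5;0 0 9.9 0 0 0 0.5;0 0 9.9 0 0 0 0.5;0 0 9.9 0 0 0 0.5;0 0 9.9 0 0 0 0.5;0 0 9.9 0 0 0 0.5;0 0 9.9 0 0 0 0.5;0 0 9.9 0 0 0 0.5;0 0 0 0 0 0 0.5;0 0 0 0 0 0 0.5",
)

```text
time: 5.78
tcp_pos: [0.5293, -0.0696, 0.1499]
tcp_rot: [-0.0, 0.71, -0.705, -0.0]
wrist_force: [-0.4, -0.2, -0.5]
width: 0.0144
```

```bash
python3 - <<'E'
from h import *
go(.53,-.086,.06,-90)
im,K,W=snap("wrist","w2")
print("TCP z.02,stick ends",proj([[.53,-.087,.02],[.627,-.096,.06],[.567,-.096,.06],[.597,-.16,.06]],K,W).round())
for c in blobs(im,*TEAL,amin=300)[:3]: print(c.min(0),c.max(0),rect(c,K,W,.06))
E
```

```text
t 5.78 tcp [ 0.5293 -0.0696  0.1499] yaw -89.6 tilt [ 1.e-04  3.e-04 -1.e+00] | shift cm [ 1.64 -0.05  8.99] turn z 0.4 F [-0.39 -0.24 -0.52] w 0.0144
TCP z.02,stick ends [[297. 197.]
 [319.  63.]
 [315. 159.]
 [416. 114.]]
[316  69] [522 162] [ 594.9 -159.8  128.6   58.6  -89.6]
[532  69] [559 161] [ 594.5 -243.8   60.3   17.6   12.6]
```

View pics/w2.png

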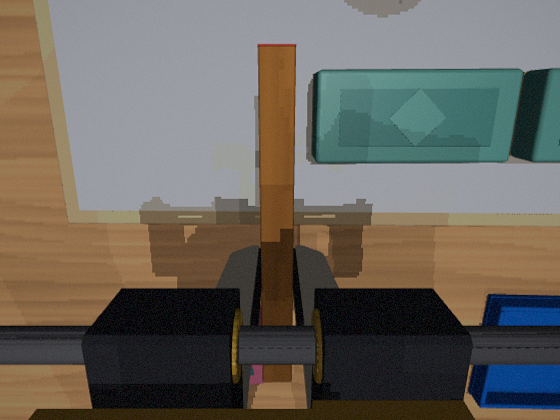

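The brick's free end is at u≈316, v 69–162, and the stick (u 258–295) is held parallel to it with its red end outward. I'll go down beside the end, leaving about 3 mm.

Call:
arm_command(
  plan="0 0 -0.2 0.5 0.08 2 0.5;0 0 0 0.5 0 4 0.5;0 0 0 0.5 0 3 0.5;0 0 0 0 0 1.5 0.5;0 0 0 0 0 0.6 0.5;0 0 0 0 0 0 0.5;0 0 0 0 0 0 0.5",
)

```text
time: 6.7
tcp_pos: [0.5292, -0.0846, 0.0395]
tcp_rot: [-0.0, 0.71, -0.705, 0.0]
wrist_force: [-0.2, 0.0, -0.2]
width: 0.015
```

```bash
python3 - <<'E'
from h import *
go(.5285,-.0870,.037,-89.4)
im,K,W=snap("wrist","w3")
for c in blobs(im,*TEAL,amin=300)[:2]: print(c.min(0),c.max(0),rect(c,K,W,.06))
s=tool()[:3,3]
print(proj([[.6,-.0953,.06],[.6,-.0953,.035],[.6,-.0953,.02],[.6,s[1]-.0075,s[2]-.0004],[.6,s[1]+.0075,s[2]-.0004]],K,W).round(1))
cv2.imwrite("pics/w3c.png",cv2.resize(im[0:260,130:450,::-1],None,fx=2,fy=2))
E
```

```text
t 6.7 tcp [ 0.5292 -0.0846  0.0395] yaw -89.6 tilt [ 0.0013 -0.     -1.    ] | shift cm [0.23 0.07 0.25] turn z -0.2 F [-0.17  0.03 -0.18] w 0.015
[306  46] [559 211] [ 594.9 -144.    97.2   58.3  -89.3]
[[305.8 117.5]
 [301.3 114.2]
 [299.2 112.6]
 [294.3 114.6]
 [257.7 114.3]]
```

View pics/w3c.png

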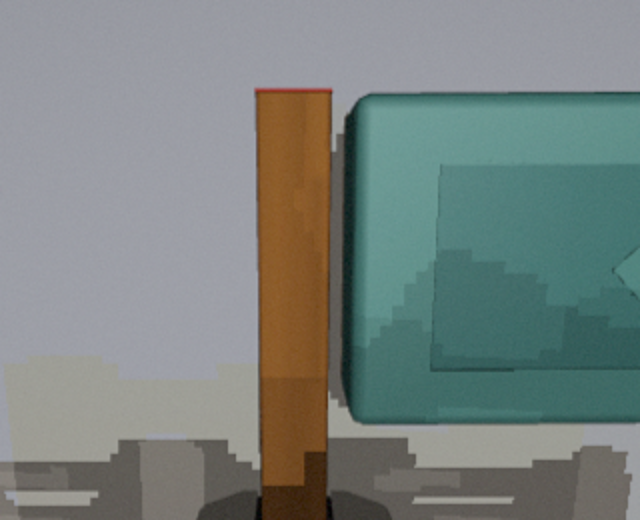

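Stick right edge u≈295, brick end face foot u≈302: about 4 mm of gap, parallel, far end flush. Now creeping.

Call:
arm_command(
  plan="0 0 -0.3 0.15 0.07 0.25 0.5;0 0 0 0.1 0 0 0.5;0 0 0 0 0 0 0.5;0 0 0 0 0 0 0.5",
)

```text
time: 7.25
tcp_pos: [0.528, -0.0873, 0.0361]
tcp_rot: [0.0, 0.711, -0.703, -0.0]
wrist_force: [-0.1, -0.9, -0.8]
width: 0.0145
```

```bash
python3 - <<'E'
from h import *
go(.5285,-.0885,.036,-89.3)
im,K,W=snap("wrist"); g=cv2.cvtColor(im,cv2.COLOR_RGB2HSV)
for v in (60,75,90,105,120,135,150,165): print(v,g[v,286:312,0].tolist())
print(g[100,286:312,2].tolist())
for i in range(4): print(bot.get_obs()["wrist_force"].round(2))
E
```

```text
t 7.25 tcp [ 0.528  -0.0873  0.0361] yaw -89.33 tilt [-0.  0. -1.] | shift cm [ 0.12 -0.05  0.01] turn z -0.03 F [-0.06 -0.87 -0.77] w 0.0145
60 [15, 16, 16, 16, 14, 16, 16, 15, 15, 12, 90, 75, 93, 86, 86, 85, 88, 88, 87, 87, 86, 85, 87, 86, 87, 85]
75 [15, 14, 15, 16, 16, 15, 15, 14, 14, 12, 19, 60, 88, 81, 92, 83, 87, 86, 87, 87, 87, 89, 87, 87, 87, 87]
90 [16, 15, 15, 16, 15, 15, 13, 15, 11, 16, 25, 98, 90, 89, 77, 86, 91, 88, 86, 88, 86, 86, 87, 87, 85, 87]
105 [15, 15, 15, 15, 15, 14, 14, 13, 14, 16, 18, 73, 90, 87, 87, 87, 88, 87, 85, 86, 87, 87, 88, 86, 86, 87]
120 [13, 16, 15, 15, 15, 14, 14, 13, 13, 17, 60, 77, 86, 83, 87, 83, 87, 86, 87, 88, 86, 86, 87, 89, 87, 88]
135 [15, 15, 14, 14, 15, 15, 16, 16, 11, 9, 45, 95, 88, 88, 86, 87, 88, 85, 85, 86, 87, 87, 86, 88, 86, 86]
150 [16, 15, 16, 15, 14, 13, 13, 15, 13, 6, 65, 87, 85, 88, 89, 86, 87, 87, 86, 87, 86, 86, 86, 87, 87, 87]
165 [15, 15, 14, 15, 16, 15, 16, 14, 15, 15, 75, 93, 88, 88, 86, 85, 86, 88, 87, 87, 88, 85, 86, 86, 87, 88]
[135, 133, 134, 135, 126, 133, 90, 73, 67, 73, 87, 47, 37, 43, 50, 55, 86, 105, 105, 116, 127, 136, 144, 153, 153, 152]
[ 0.71  0.77 -0.66]
[ 0.71  0.77 -0.66]
[ 0.71  0.77 -0.66]
[ 0.71  0.77 -0.66]
```

Call:
arm_command(
  plan="0 0 0 0.04 0 0 0.5;0 0 0 0.02 0 0 0.5;0 0 0 0 0 0 0.5",
)

```text
time: 7.68
tcp_pos: [0.528, -0.0879, 0.0361]
tcp_rot: [0.0, 0.711, -0.703, -0.0]
wrist_force: [-0.2, -0.3, -0.5]
width: 0.0146
```

```bash
cat > edge.py <<'E'
from h import *
go(.5285,-.0885,.036,-89.3)
im,K,W=snap("wrist","edge"); g=cv2.cvtColor(im,cv2.COLOR_RGB2HSV)[50:170]
m=np.median(g,axis=0); print("hue",m[288:306,0].tolist(),"val",m[288:306,2].tolist())
for c in blobs(im,*TEAL,amin=300)[:1]: print(c.min(0),c.max(0),rect(c,K,W,.06))
E
python3 edge.py
```

```text
t 7.67 tcp [ 0.528  -0.0879  0.0361] yaw -89.33 tilt [-0. -0. -1.] | shift cm [ 0.06 -0.05  0.01] turn z -0.03 F [-0.16 -0.26 -0.53] w 0.0146
hue [15.0, 15.0, 15.0, 14.0, 14.0, 14.5, 14.0, 69.5, 86.0, 88.0, 88.0, 87.0, 87.0, 87.0, 87.0, 87.0, 87.0, 87.0] val [126.0, 129.0, 88.0, 81.0, 81.0, 76.0, 67.5, 45.5, 39.0, 37.0, 44.0, 57.0, 84.5, 100.0, 106.0, 113.0, 122.0, 132.0]
[298  42] [559 211] [ 594.7 -144.3   97.5   58.1  -89.3]
```

Call:
arm_command(
  plan="0 0 0 0.03 0 0 0.5;0 0 0 0 0 0 0.5",
)

```text
time: 7.98
tcp_pos: [0.528, -0.088, 0.0361]
tcp_rot: [0.0, 0.711, -0.703, -0.0]
wrist_force: [-0.6, 0.4, 0.3]
width: 0.0148
```

```bash
python3 edge.py
```

```text
t 7.97 tcp [ 0.528  -0.088   0.0361] yaw -89.31 tilt [-1.e-04  1.e-04 -1.e+00] | shift cm [ 0.05 -0.05  0.01] turn z -0.01 F [-0.6   0.35  0.3 ] w 0.0148
hue [15.0, 15.0, 15.0, 15.0, 14.0, 14.0, 14.5, 81.0, 87.0, 88.0, 88.0, 87.0, 87.0, 87.0, 87.0, 87.0, 87.0, 87.0] val [127.0, 130.0, 86.0, 80.0, 81.0, 74.0, 61.0, 43.0, 39.0, 39.0, 47.0, 62.5, 91.5, 102.0, 108.0, 115.0, 125.0, 135.0]
[298  42] [559 211] [ 594.7 -144.3   97.7   58.1  -89.3]
```

Call:
arm_command(
  plan="0 0 0 0 0 0.07 0.5;0 0 0 0 0 0 0.5;0 0 0 0 0 0 3;0 0 0 0 0 0 3;0 0 0 0 0 0 3;0 0 0 0 0 -2 3;0 0 0 0 0 -6 3;0 0 0 0 0 -6 3;0 0 0 0 0 0 3;0 0 0 0 0 0 6",
)

```text
time: 9.28
tcp_pos: [0.5278, -0.088, 0.1754]
tcp_rot: [-0.0, 0.711, -0.703, 0.0]
wrist_force: [-1.3, 0.1, -0.9]
width: 0.0362
```

```bash
python3 - <<'E'
from h import *
go(.507,.364,.175,14.2)
im,K,W=snap("wrist","w4"); print(proj([[.6,-.0955,.035],[.6,-.0805,.035]],K,W).round(1))
for c in blobs(im,*TEAL,amin=300)[:1]: print(c.min(0),c.max(0),rect(c,K,W,.06))
for c in blobs(im,(5,130,40),(20,255,255),amin=300)[:4]: print(c.min(0),c.max(0),rect(c,K,W,.035))
E
```

```text
t 9.28 tcp [ 0.5278 -0.088   0.1754] yaw -89.31 tilt [ 3.e-04  2.e-04 -1.e+00] | shift cm [-4.522e+01  1.530e+00  4.000e-02] turn z -103.51 F [-1.3   0.11 -0.86] w 0.0362
[[286.4 103.7]
 [267.  103.5]]
[288  70] [472 154] [ 594.8 -160.   128.2   58.1  -89.3]
[ 0 70] [559 325] [511.6 -72.  506.  218.6 -79.4]
[ 86 364] [559 419] [ 327.6 -137.7  475.6   66.   -89.3]
[ 0 92] [ 51 152] [583.1 112.1  46.5  41.6   0. ]
[  0 387] [ 43 419] [310.5 164.5  43.6  39.2 -89.3]
```

View pics/w4.png

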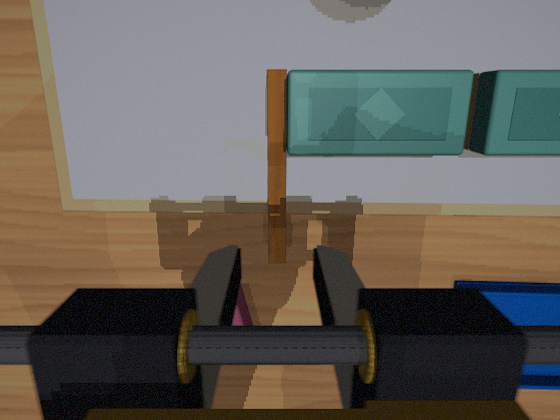

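The stick lies flush and tight against the end brick (u 267–286, brick from 287), as calculated, and the brick has not moved. Going to the brick.

Call:
arm_command(
  plan="0 0 0 -5.65 0.19 0 9.3;0 0 0 -5.65 0.19 0 9.3;0 0 0 -5.65 0.19 0 9.3;0 0 0 -5.65 0.19 0 9.3;0 0 0 -5.65 0.19 0 9.3;0 0 0 -5.65 0.19 0 9.3;0 0 0 -5.65 0.19 0 9.3;0 0 0 -5.65 0.19 0 9.3;0 0 -10.35 0 0 0 9.3;0 0 -10.35 0 0 0 9.3",
)

```text
time: 10.58
tcp_pos: [0.5062, 0.3642, 0.1728]
tcp_rot: [0.002, 0.828, -0.56, -0.0]
wrist_force: [0.1, -0.8, 0.1]
width: 0.0931
```

Call:
arm_command(
  plan="0 0 -10.35 0 0 0 9.3;0 0 -10.35 0 0 0 9.3;0 0 -10.35 0 0 0 9.3;0 0 -10.35 0 0 0 9.3;0 0 -10.35 0 0 0 9.3;0 0 -10.35 0 0 0 9.3;0 0 -10.35 0 0 0 9.3;0 0 -10.35 0 0 0 9.3;0 0 0 0 0 0 9.3;0 0 0 0 0 0 9.3",
)

```text
time: 11.82
tcp_pos: [0.5072, 0.3632, 0.1743]
tcp_rot: [0.0, 0.993, 0.121, -0.001]
wrist_force: [0.1, -0.2, 0.4]
width: 0.0928
```

```bash
python3 - <<'E'
from h import *
im,K,W=snap("wrist","w5")
c=blobs(im,*TEAL,amin=300)[0]; r=rect(c,K,W,.058); print(c.min(0),c.max(0),r)
go(r[0]/1000,r[1]/1000,.045,r[4]+90)
E
```

```text
[233 109] [314 272] [503.6 367.1 128.   58.8 -75.7]
t 11.88 tcp [0.5073 0.3634 0.1746] yaw 13.98 tilt [-1.2e-03 -6.0e-04 -1.0e+00] | shift cm [-0.25 -0.45 12.96] turn z -0.32 F [0.95 0.31 0.33] w 0.0931
```

Call:
arm_command(
  plan="0 0 -0.3 -0.25 -0.45 2 9.3;0 0 0 0 0 4 9.3;0 0 0 0 0 4 9.3;0 0 0 0 0 2.4 9.3;0 0 0 0 0 1 9.3;0 0 0 0 0 0 5;0 0 0 0 0 0 5;0 0 0 0 0 0 5;0 0 0 0 0 0 5;0 0 0 0 0 0 5",
)

```text
time: 13.12
tcp_pos: [0.5043, 0.3675, 0.0422]
tcp_rot: [-0.0, 0.992, 0.126, 0.0]
wrist_force: [-0.6, -0.5, 6.7]
width: 0.0597
```

```bash
python3 - <<'E'
from h import *
go(.505,.368,.15,.7)
E
```

```text
t 13.12 tcp [0.5043 0.3675 0.0422] yaw 14.46 tilt [ 8.e-04  5.e-04 -1.e+00] | shift cm [  0.09  -0.03 -10.78] turn z 13.76 F [-0.57 -0.55  6.74] w 0.0597
```

Call:
arm_command(
  plan="0 0 0 0 0 -1 5;0 0 0 0 0 -4 5;0 0 0 0 0 -5 5;0 0 0 0 0 -2 5;0 0 6.9 0 0 0 5;0 0 6.9 0 0 0 5;0 0 0 0 0 0 5;0 0 0 0 0 0 5",
)

```text
time: 14.12
tcp_pos: [0.5036, 0.3672, 0.1612]
tcp_rot: [0.0, 1.0, 0.007, -0.0]
wrist_force: [-1.0, -0.8, -5.6]
width: 0.06
```

```bash
python3 - <<'E'
from h import *
im,K,W=snap("wrist","w6"); T=tool()
go(.5935,.02,.16,.7)
z=T[2,3]-.0242+.04
c=blobs(im,*TEAL,amin=300)[0]; p=(np.c_[ray(c,K,W,z)]-T[:3,3])@T[:3,:3]
print(c.min(0),c.max(0),"tool-frame mm min/max",(p.min(0)*1000).round(1),(p.max(0)*1000).round(1))
q=ray(c,K,W,z)
top=p[p[:,1]<p[:,1].min()+.004]; print(top[:,0].min(),top[:,0].max(),p[:,1].min())
# slope of end edge
b=[(int(x*1000),round(p[abs(p[:,0]-x)<.0015][:,1].min()*1000,1)) for x in np.arange(-.024,.025,.008)]; print(b)
E
```

```text
t 14.18 tcp [0.5037 0.3672 0.1612] yaw 0.81 tilt [-5.e-04 -4.e-04 -1.e+00] | shift cm [ 8.49 34.84  0.13] turn z 0.11 F [ 0.37 -0.55 -6.04] w 0.0598
[199 130] [354 325] tool-frame mm min/max [-29.7 -65.5 -15.8] [ 28.8  18.2 -15.8]
-0.029085636157361625 0.028156627364804086 -0.06547113699117608
[(-24, np.float64(-65.4)), (-16, np.float64(-65.4)), (-8, np.float64(-65.4)), (0, np.float64(-65.4)), (8, np.float64(-65.5)), (16, np.float64(-65.5)), (24, np.float64(-65.5))]
```

View pics/w6.png

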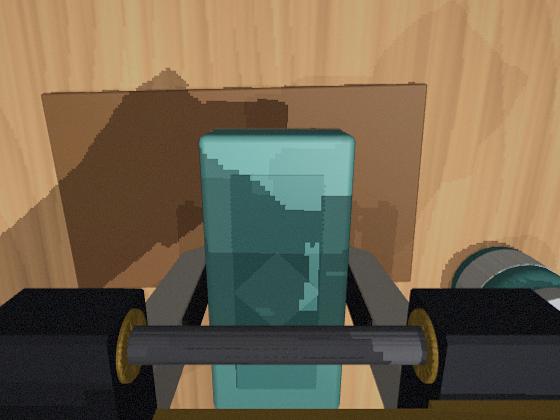

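The brick is held square and level, glaze up, with its +y end 65 mm from the TCP, so the grip is central. Moving to the row, 15 mm short.

Call:
arm_command(
  plan="0 0 0.1 1.417 5.64 0 5;0 0 0 1.417 5.64 0 5;0 0 0 1.417 5.64 0 5;0 0 0 1.417 5.64 0 5;0 0 0 1.417 5.64 0 5;0 0 0 1.417 4.64 0 5;0 0 0 0 0 4 5;0 0 0 0 0 4 5;0 0 0 0 0 2 5;0 0 0 0 0 0 5",
)

```text
time: 15.42
tcp_pos: [0.5914, 0.0397, 0.0599]
tcp_rot: [0.0, 1.0, 0.006, -0.002]
wrist_force: [-0.0, 0.3, -4.5]
width: 0.0602
```

```bash
python3 - <<'E'
from h import *
im,K,W=snap("wrist","w7")
go(.5934,-.0105,.0450,.7)
F=[]
for i in range(4): snap("wrist"); F.append(bot.get_obs()["wrist_force"])
print(np.mean(F,0).round(2),np.std(F,0).round(2))
E
```

```text
t 15.47 tcp [0.5922 0.0399 0.0611] yaw 0.63 tilt [-0.0013  0.     -1.    ] | shift cm [0.07 5.04 1.6 ] turn z -0.07 F [-0.21 -0.79 -5.41] w 0.0598
[ 0.58  0.05 -5.88] [0.68 0.35 0.41]
```

Call:
arm_command(
  plan="0 0 0 0.1 2.0 0.5 5;0 0 0 0 1.5 0.5 5;0 0 0 0 1 0.3 5;0 0 0 0 0.5 0.1 5;0 0 0 0 0 0 5;0 0 0 0 0 0 5",
)

```text
time: 16.42
tcp_pos: [0.594, -0.0095, 0.0475]
tcp_rot: [-0.0, 1.0, 0.005, 0.0]
wrist_force: [-0.0, 0.5, -6.0]
width: 0.0599
```

```bash
cat > f.py <<'E'
from h import *
go(.5934,-.0155,.0447,.7)
F=[bot.get_obs()["wrist_force"]]
for i in range(3): snap("side"); F.append(bot.get_obs()["wrist_force"])
print(np.mean(F,0).round(2),np.std(F,0).round(2))
E
python3 f.py; python3 - <<'E'
from h import *
im,K,W=snap("scene"); 
p=proj([.62,-.088,.05],K,W)[0].astype(int); print(p)
c=im[p[1]-40:p[1]+40,p[0]-55:p[0]+55,::-1]; cv2.imwrite("pics/s8.png",cv2.resize(c,None,fx=6,fy=6,interpolation=cv2.INTER_CUBIC))
E
```

```text
t 16.43 tcp [ 0.594  -0.0095  0.0475] yaw 0.61 tilt [ 2.e-04  5.e-04 -1.e+00] | shift cm [-0.07  0.6   0.28] turn z -0.09 F [-0.05  0.48 -6.04] w 0.0599
[-0.41  0.25 -6.22] [0.31 0.33 0.43]
[287 221]
```

View pics/s8.png

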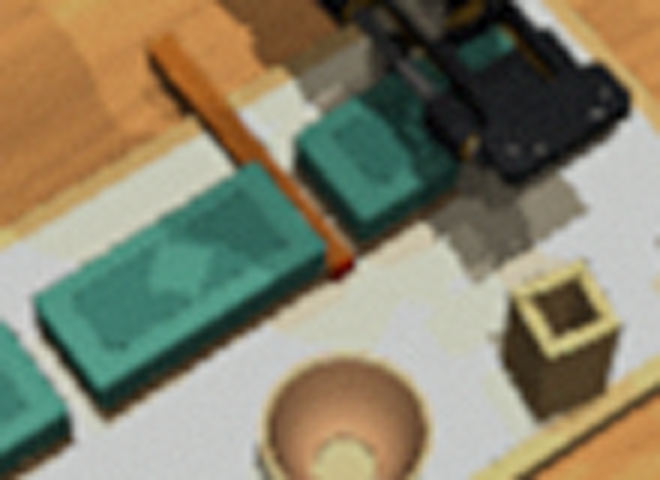

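The scene crop shows the held brick in line with the row, with about 5 mm of white between it and the stick. Creeping in.

Call:
arm_command(
  plan="0 0 -0.1 -0.05 0.15 0.22 5;0 0 0 0 0.15 0 5;0 0 0 0 0 0 5;0 0 0 0 0.05 0 5;0 0 0 0 0 0 5",
)

```text
time: 17.25
tcp_pos: [0.5934, -0.0137, 0.0452]
tcp_rot: [-0.0, 1.0, 0.006, 0.0]
wrist_force: [-0.1, -0.2, -6.4]
width: 0.0599
```

```bash
python3 f.py
```

```text
t 17.25 tcp [ 0.5934 -0.0137  0.0452] yaw 0.67 tilt [ 1.e-04  0.e+00 -1.e+00] | shift cm [-0.01  0.18  0.05] turn z -0.03 F [-0.14 -0.19 -6.35] w 0.0599
[-0.11 -0.17 -5.97] [0.32 0.21 0.54]
```

Call:
arm_command(
  plan="0 0 0 0 0.05 0 5;0 0 0 0 0 0 5;0 0 0 0 0.05 0 5;0 0 0 0 0 0 5",
)

```text
time: 17.9
tcp_pos: [0.5934, -0.0142, 0.0452]
tcp_rot: [-0.0, 1.0, 0.006, -0.0]
wrist_force: [-2.1, 2.8, -5.8]
width: 0.06
```

```bash
python3 f.py
```

```text
t 17.9 tcp [ 0.5934 -0.0142  0.0452] yaw 0.7 tilt [-0.e+00  4.e-04 -1.e+00] | shift cm [0.   0.13 0.05] turn z -0.0 F [-2.06  2.75 -5.82] w 0.06
[-0.9  2.7 -5.5] [0.7  0.52 0.31]
```

Call:
arm_command(
  plan="0 0 0 0 0.04 0 5;0 0 0 0 0 0 5",
)

```text
time: 18.3
tcp_pos: [0.5935, -0.0146, 0.0453]
tcp_rot: [-0.0, 1.0, 0.006, 0.0]
wrist_force: [-0.9, 3.7, -5.0]
width: 0.0598
```

```bash
python3 f.py
```

```text
t 18.3 tcp [ 0.5935 -0.0146  0.0453] yaw 0.69 tilt [ 3.e-04  5.e-04 -1.e+00] | shift cm [-0.02  0.09  0.06] turn z -0.01 F [-0.85  3.68 -4.99] w 0.0598
[-0.38  4.31 -4.54] [0.27 0.4  0.65]
```

Contact felt (about 4 N). Backing off 0.5 mm, setting down and releasing.

Call:
arm_command(
  plan="0 0 0 0 -0.05 0 5;0 0 0 0 0 0.05 5;0 0 0 0 0 0.06 5;0 0 0 0 0 0 5",
)

```text
time: 18.95
tcp_pos: [0.5935, -0.0148, 0.0442]
tcp_rot: [0.0, 1.0, 0.006, 0.0]
wrist_force: [0.0, 2.1, -2.6]
width: 0.06
```

```bash
python3 f.py
```

```text
t 18.95 tcp [ 0.5935 -0.0148  0.0442] yaw 0.67 tilt [ 3.e-04 -2.e-04 -1.e+00] | shift cm [-0.01  0.07 -0.05] turn z -0.03 F [ 0.02  2.14 -2.61] w 0.06
[-0.09  2.05 -2.89] [0.37 0.42 0.39]
```

Call:
arm_command(
  plan="0 0 0 0 0 0 7.4;0 0 0 0 0 0 8;0 0 0 0 0 0 8;0 0 0 0 0 -2 8;0 0 0 0 0 -5 8;0 0 0 0 0 -5 8;0 0 0 0 0 -2 8;0 0 0 0 5 0 8;0 0 0 0 5 0 8;0 0 0 0 0 0 8",
)

```text
time: 20.35
tcp_pos: [0.5939, -0.1198, 0.184]
tcp_rot: [0.001, 1.0, 0.002, -0.0]
wrist_force: [0.2, 0.8, 0.1]
width: 0.0801
```

```bash
python3 - <<'E'
from h import *
go(.528,-.088,.1,-89.3)
im,K,W=snap("wrist","w9")
for c in blobs(im,*TEAL,amin=300)[:3]: print(c.min(0),c.max(0),rect(c,K,W,.06))
E
```

```text
t 20.35 tcp [ 0.5939 -0.1198  0.184 ] yaw 0.28 tilt [-5.0e-04 -2.3e-03 -1.0e+00] | shift cm [-6.57 -3.23  8.4 ] turn z 89.58 F [0.23 0.81 0.14] w 0.0801
[234   0] [319 146] [593.2 -29.5  98.6  58.7 -89.3]
[240 167] [315 315] [ 594.7 -159.6  129.7   58.7  -89.4]
[247 364] [311 408] [ 5.967e+02 -2.999e+02  5.850e+01  4.960e+01  4.000e-01]
```

View pics/w9.png

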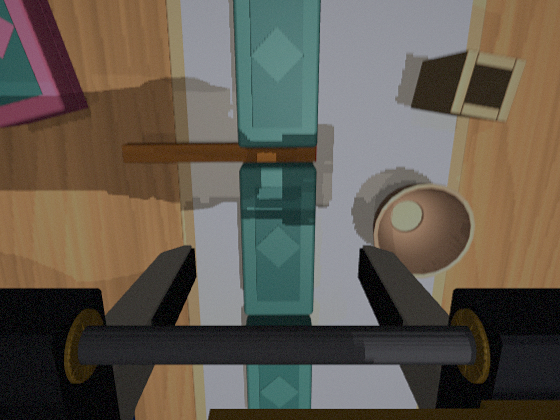

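The stick is between the two bricks at v≈152, with all three bricks in line. Back to the stick's free end.

Call:
arm_command(
  plan="0 0 0 -3.3 -1.6 0.43 6;0 0 0 -3.3 -1.6 0.43 3.6;0 0 10.2 0 0 0 3.6;0 0 10.2 0 0 0 3.6;0 0 10.2 0 0 0 3.6;0 0 10.2 0 0 0 3.6;0 0 10.2 0 0 0 3.6;0 0 10.2 0 0 0 3.6;0 0 10.2 0 0 0 3.6;0 0 10.2 0 0 0 3.6",
)

```text
time: 21.65
tcp_pos: [0.5282, -0.0815, 0.1755]
tcp_rot: [-0.0, 0.76, -0.65, -0.0]
wrist_force: [0.5, -1.0, -0.9]
width: 0.036
```

Call:
arm_command(
  plan="0 0 8.0 0 0 0 3.6;0 0 0 0 0 0 3.6;0 0 0 0 0 0 3.6",
)

```text
time: 22.02
tcp_pos: [0.5283, -0.0824, 0.1755]
tcp_rot: [-0.0, 0.715, -0.699, -0.0]
wrist_force: [0.3, 1.1, 0.4]
width: 0.0361
```

```bash
python3 - <<'E'
from h import *
go(.528,-.088,.0355,-89.3)
for f in ("w4","x"):
    if f=="w4": im=cv2.imread("pics/w4.png")[:,:,::-1].copy()
    else: im,K,W=snap("wrist","w10")
    g=cv2.cvtColor(im,cv2.COLOR_RGB2HSV)
    for v in(170,185,220,235):
        print(f,v,g[v,258:296,0].tolist(),g[v,258:296,1].tolist()) if v<200 else 0
print(proj([[.54,-.0955,.035],[.54,-.0805,.035]],K,W).round(1))
for c in blobs(im,*TEAL,amin=300)[:3]: print(c.min(0),c.max(0),rect(c,K,W,.06))
E
```

```text
t 22.02 tcp [ 0.5283 -0.0824  0.1755] yaw -88.67 tilt [-1.e-04  3.e-04 -1.e+00] | shift cm [ 0.57  0.04 14.  ] turn z 0.63 F [0.29 1.13 0.39] w 0.0361
w4 170 [108, 116, 113, 111, 108, 113, 120, 116, 117, 113, 12, 15, 14, 15, 16, 17, 15, 14, 17, 16, 15, 15, 16, 16, 15, 16, 15, 14, 128, 115, 113, 109, 115, 111, 117, 114, 120, 109] [16, 13, 14, 16, 16, 14, 13, 13, 17, 23, 125, 195, 192, 170, 198, 205, 185, 159, 198, 198, 189, 179, 185, 181, 187, 183, 183, 190, 8, 18, 14, 17, 18, 16, 14, 16, 13, 17]
w4 185 [111, 114, 120, 108, 114, 123, 113, 111, 117, 0, 12, 16, 15, 16, 15, 16, 14, 15, 12, 14, 16, 16, 16, 16, 16, 15, 15, 14, 113, 112, 110, 116, 113, 111, 117, 120, 117, 117] [11, 8, 14, 16, 16, 14, 14, 16, 16, 4, 140, 191, 179, 190, 184, 173, 168, 187, 170, 172, 190, 177, 196, 198, 182, 196, 175, 203, 16, 17, 14, 13, 13, 11, 16, 13, 14, 14]
x 170 [107, 120, 112, 114, 113, 108, 117, 114, 113, 111, 107, 120, 111, 112, 113, 60, 26, 10, 14, 15, 14, 15, 14, 15, 15, 15, 15, 16, 15, 16, 15, 16, 14, 16, 16, 14, 115, 113] [14, 12, 17, 15, 12, 18, 14, 15, 18, 15, 14, 12, 15, 17, 14, 5, 19, 74, 167, 194, 172, 185, 182, 178, 180, 169, 175, 179, 180, 184, 166, 180, 165, 175, 199, 124, 17, 14]
x 185 [116, 110, 112, 114, 115, 114, 116, 115, 114, 111, 117, 113, 114, 111, 108, 48, 18, 15, 15, 14, 14, 15, 15, 15, 14, 14, 14, 15, 15, 13, 16, 16, 15, 15, 15, 11, 113, 113] [11, 14, 17, 15, 17, 15, 12, 9, 15, 15, 17, 12, 15, 15, 18, 8, 11, 103, 172, 167, 175, 170, 184, 177, 163, 171, 177, 184, 178, 160, 182, 190, 181, 174, 192, 44, 18, 12]
[[292.  180.5]
 [273.6 180.1]]
[91 68] [275 154] [593.3 -16.6 127.9  58.7 -89.2]
[297  71] [483 157] [ 594.9 -160.3  128.6   58.7  -89.3]
[492  73] [559 158] [ 5.962e+02 -2.648e+02  5.850e+01  5.030e+01  4.000e-01]
```

Call:
arm_command(
  plan="0 0 0.6 0.62 0.04 3 3.6;0 0 0 0 0 5 3.6;0 0 0 0 0 3 3.6;0 0 0 0 0 0 3.6;0 0 0 0 0 0 3.6",
)

```text
time: 22.7
tcp_pos: [0.5284, -0.0897, 0.0664]
tcp_rot: [-0.0, 0.71, -0.704, 0.0]
wrist_force: [0.0, 0.6, -0.1]
width: 0.0361
```

```bash
python3 - <<'E'
from h import *
im,K,W=snap("wrist","w11"); go(.528,-.0886,.0355,-89.3)
g=cv2.cvtColor(im,cv2.COLOR_RGB2HSV); T=tool()
for v in(190,205,220):
    w=np.nonzero((g[v,230:330,1]>110)&(g[v,230:330,0]<20))[0]+230; print(v,w.min(),w.max(),(ray([[w.min()-.5,v],[w.max()+.5,v]],K,W,.035)*1000).round(1).tolist())
E
```

```text
t 22.75 tcp [ 0.5286 -0.0897  0.0667] yaw -89.51 tilt [ 1.7e-03 -1.0e-04 -1.0e+00] | shift cm [-0.11  0.07  3.12] turn z -0.21 F [-0.28  0.24  0.08] w 0.0362
190 260 287 [[559.4, -81.3, 35.0], [559.5, -95.9, 35.0]]
205 261 287 [[551.2, -81.8, 35.0], [551.4, -96.1, 35.0]]
220 261 287 [[542.9, -81.8, 35.0], [543.0, -96.2, 35.0]]
```

Call:
arm_command(
  plan="0 0 -0.2 -0.08 0.05 1.5 3.6;0 0 0 0 0 1.2 3.6;0 0 0 0 0 0.4 3.6;0 0 0 0 0 0 3.6;0 0 0 0 0 0 0.5;0 0 0 0 0 0 0.5;0 0 0 0 0 0 0.5;0 0 0 0 0 0 0.5",
)

```text
time: 23.75
tcp_pos: [0.5276, -0.0887, 0.0347]
tcp_rot: [-0.0, 0.711, -0.703, 0.0]
wrist_force: [-0.5, 0.3, 2.6]
width: 0.0148
```

```bash
python3 f.py
```

```text
t 23.75 tcp [ 0.5276 -0.0887  0.0347] yaw -89.32 tilt [ 4.e-04  0.e+00 -1.e+00] | shift cm [-7.24 -6.67 -0.99] turn z -90.02 F [-0.54  0.3   2.61] w 0.0148
[-0.16  0.31  3.36] [0.28 0.08 0.92]
```

Call:
arm_command(
  plan="0 0 0 0 0 -0.5 0.5;0 0 0 0 0 -1 0.5;0 0 0 0 0 -2 0.5;0 0 0 0 0 -4 0.5;0 0 0 0 0 -4 0.5;0 0 0 4.95 2.6 0 0.5;0 0 0 4.95 2.6 0 0.5;0 0 0 4.95 2.6 0 0.5;0 0 0 4.95 2.6 0 0.5;0 0 0 4.95 2.6 0 0.5",
)

```text
time: 25.15
tcp_pos: [0.3993, -0.3393, 0.1502]
tcp_rot: [-0.0, 0.711, -0.703, 0.0]
wrist_force: [1.1, -0.9, 0.0]
width: 0.0145
```

Call:
arm_command(
  plan="0 0 0 4.95 2.6 0 0.5;0 0 -10 0 0 0 0.5;0 0 -10 0 0 0 0.5;0 0 -10 0 0 0 0.5;0 0 -10 0 0 0 0.5;0 0 -10 0 0 0 0.5;0 0 -10 0 0 0 0.5;0 0 -10 0 0 0 0.5;0 0 -10 0 0 0 0.5;0 0 -8.6 0 0 0 0.5",
)

```text
time: 26.4
tcp_pos: [0.3745, -0.3878, 0.1501]
tcp_rot: [0.0, 1.0, -0.004, -0.0]
wrist_force: [0.1, -0.0, 0.4]
width: 0.0147
```

Call:
arm_command(
  plan="0 0 0 0 0 0 0.5;0 0 0 0 0 0 0.5",
)

```text
time: 26.65
tcp_pos: [0.3747, -0.3877, 0.1498]
tcp_rot: [0.0, 1.0, -0.008, -0.0]
wrist_force: [-0.3, 0.1, -0.3]
width: 0.0144
```

```bash
python3 - <<'E'
from h import *
go(.376,-.383,.021,-.75)
im,K,W=snap("wrist","w12")
print(proj([[.376,-.3,.03]],K,W),[ (c.min(0),c.max(0)) for c in blobs(im,*BLUE)[:3]])
im,K,W=snap("scene"); 
for c in blobs(im,*TEAL)[:3]: print(rect(c,K,W,.06))
E
```

```text
t 26.65 tcp [ 0.3747 -0.3877  0.1498] yaw -0.93 tilt [-1.e-04 -4.e-04 -1.e+00] | shift cm [ 0.12 -0.47 12.88] turn z -0.18 F [-0.3   0.11 -0.3 ] w 0.0144
[[276.92674224  80.64815932]] [(array([203,  30], dtype=int32), array([357, 284], dtype=int32))]
[ 597.9 -305.   127.8   59.5  -89.2]
[ 596.1 -161.6  128.5   59.4  -89.2]
[594.3 -16.9 128.8  59.4 -89.1]
```

View pics/w12.png

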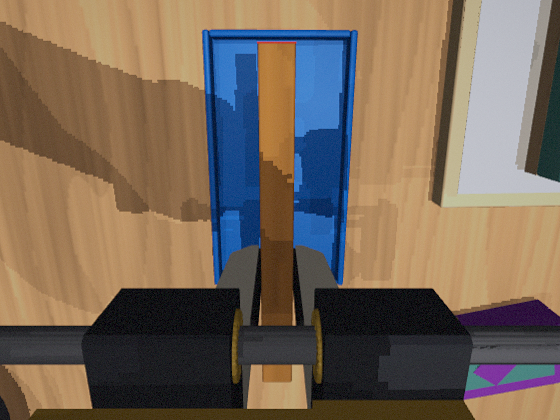

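The stick is held over the tray, along it (u 258–295 within the tray 203–357). The scene check puts the bricks at y −305.0, −161.6 and −16.9, in line. Lowering.

Call:
arm_command(
  plan="0 0 0 0.1 -0.3 4 0.5;0 0 0 0 0 4 0.5;0 0 0 0 0 3 0.5;0 0 0 0 0 1.3 0.5;0 0 0 0 0 0.5 0.5;0 0 0 0 0 0.1 0.5;0 0 0 0 0 0 0.5;0 0 0 0 0 0 3;0 0 0 0 0 0 3;0 0 0 0 0 0 3",
)

```text
time: 28.0
tcp_pos: [0.3759, -0.3847, 0.0207]
tcp_rot: [0.0, 1.0, -0.006, 0.0]
wrist_force: [-0.7, -0.7, 0.1]
width: 0.03
```

Call:
arm_command(
  plan="0 0 0 0 0 -2 3;0 0 0 0 0 -5 3;0 0 0 0 0 -6 3;0 0 0 0 0 -5 3;0 0 0 0 0 -2 3;0 0 0 0 0 0 3;0 0 0 0 0 0 3",
)

```text
time: 28.88
tcp_pos: [0.3754, -0.3843, 0.2196]
tcp_rot: [-0.0, 1.0, -0.006, -0.001]
wrist_force: [-0.9, -0.1, -0.2]
width: 0.0297
```

```bash
python3 - <<'E'
from h import *
go(.376,-.383,.021,-.75)
im,K,W=snap("wrist","w13"); a=im
s,K,W=snap("scene")
for c in blobs(s,*TEAL)[:3]: print(rect(c,K,W,.06))
b=cv2.resize(s[150:330,110:400],(560,348),interpolation=cv2.INTER_CUBIC)
cv2.imwrite("pics/fin.png",np.vstack([a[:250],b])[:,:,::-1])
E
```

```text
t 28.88 tcp [ 0.3754 -0.3843  0.2196] yaw -0.73 tilt [-1.1e-03  7.0e-04 -1.0e+00] | shift cm [ 0.08 -0.12 19.86] turn z 0.02 F [-0.86 -0.14 -0.21] w 0.0297
[ 597.9 -304.7  127.1   59.5  -89.2]
[ 596.1 -161.6  128.5   59.5  -89.1]
[594.3 -16.9 128.7  59.6 -89.6]
```

View pics/fin.png

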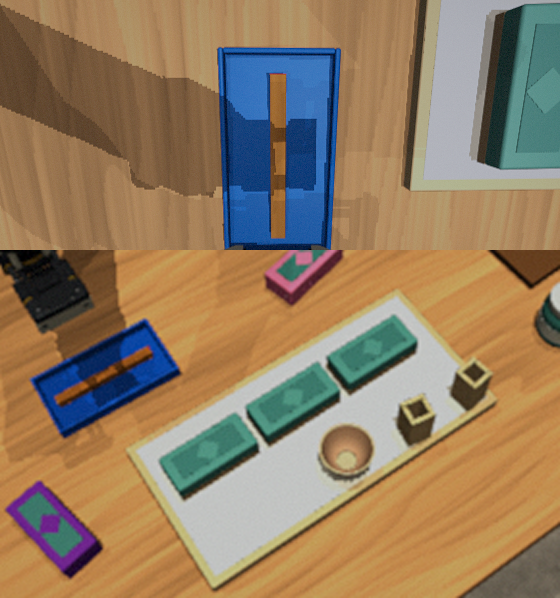

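The stick lies in the tray, and the three bricks are in line with two like gaps. The posts and bowl stand as before. Handing in.

```bash
python3 -c "
from plant import bot
print(bot.close_job())"
```

```text
the job is handed in; nothing more can be done
None
```

The row is complete and I handed the job in at about 29 s of the 72 s. I laid the stick against the end brick and set the new brick against it, glazed face up. I then let go of the brick and put the stick back in the tray.

- **Row and gaps:** The last scene picture puts the brick centres at y = -304.7, -161.6 and -16.9 mm. The new spacing is 144.7 mm, so the new gap is about 14.7 mm. The first spacing reads 143.1 mm, or 143.4 mm in the picture just before. The bricks lie along one line to within about 0.5° and show no visible offset.
- **End brick moved slightly:** When the new brick met the stick, the contact force reached about 4 N, above the roughly 3 N that slides a brick. The scene camera puts the end brick's shift at about 0.7 mm towards the far brick; the wrist camera showed about 0.3 mm. The far brick read as unmoved within 0.3 mm.
- **Camera disagreement:** The wrist and scene cameras disagreed by up to about 5 mm on where the new brick lay on the ware board. I used the wrist reading there and found the final fit by feel.
- **Other things:** In the last picture the stick lies fully inside the tray and the posts and bowl stand as before. I did not re-measure them or the jar by number; the arm never went near any of them.

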